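# Open the yellow leak alarm's battery cover

### The job

The leak alarm with the yellow cover needs new batteries: press its snap tab inward and, keeping it pressed, lift the cover straight up off the alarm. Carry the cover to the blue tray and set it down gently, right way up and flat on the tray's floor, and let go. Leave the alarm with the white cover alone.

Things in the scene. Friction and masses are not known exactly. Their poses are not given: they have to be found in the camera images.
- cover_yellow: Yellow plastic hood, own x 100 x y 42 x 52 mm high, 80 g, origin at centre of underside, z up. Sits on a fixed grey base 20 mm high, over a cell holder rising 30 mm inside it, 1.5 mm play. Black snap tab amid its +y side, fixed finger pad opposite, face at y = -23 mm; both 26 mm wide, 16 to 46 mm above the underside. Grip both along y over x = 0: 53 mm wide, pressed 46 mm, then centred on y = 0.
- tab_yellow (a joint): Travel of the yellow cover's snap tab, m: 0 out (latched), 0.007 fully in; frees the cover from 0.004. Black pad with orange ribs, face at cover y = +30 mm, +23 mm when in. Slides straight in against a spring, 3 to 8 N, and springs back. Its foot hooks under a lip of the base whose top is 12 mm above the cover's underside and which reaches to y = 33 mm: keep fingertips above it.
- cover_white: White cover of the second alarm, otherwise identical to the yellow one (same size, tab on +y, same origin and base, 124 x 76 x 20 mm), latched on its base; it stays as it is. Either alarm may be the one farther right.
- tray: The shallow blue open tray, fixed to the bench, 130 mm (own x) x 170 mm (own y), standing on four short feet. Origin at its centre, on the bench; its inner floor is 11 mm above the bench, the top of its 3 mm thick walls 22 mm. Behind and to its left stand a tall clear reactor and a gas bottle, from x = 0.5 m on, with a solid black wire strung before them about 0.21 to 0.26 m up: pass on the near side.

How it is judged:
By the outcome, as a careful person would: the job done as asked, in the order asked, and still so for the second after the job is handed in, with the robot touching nothing.
It also fails if it takes over 45 s, if anything falls off the work surface, if the arm or the gripper's body presses on something with over 40 N, if the wrist force passes 120 N, or if a joint passes its speed limit or range.

### The arm

A 6-joint arm with a two-finger parallel gripper is mounted at the origin on a cart in front of the work surface, level with it; the furniture and walls round the work are solid. World frame = base frame: x ahead of the robot, y to its left, z up, the work surface at z = 0. Lengths are in m, angles in rad, forces in N, time in s.
With the tool pointing down it reaches from about 0.275 to 0.825 m from the base axis. Payload 4.9 kg.
Tool frame: the origin (TCP) lies where the fingers leave the gripper's body, on its centre line; the fingertips stand 73 mm ahead of it and the grasp point (between the pads) lies 54 mm ahead of it; z points along the fingers, y is the line along which they close (so a half turn about z gives the same grasp; the last joint's range is limited). The gripper opens to 85 mm and grips with 20 to 120 N. Pads are 22 mm wide; open, the fingers measure 114 mm over their backs; the gripper's body (76 mm by 85 mm) begins 54 mm behind the grasp point. The pads swing forward as they close: fully open they stand 13 mm farther back than shut.
Start: joints at [1.145, 0.326, -0.193, 1.052, 0, 1.437], TCP at [0.158, 0.527, 0.304] pointing down, gripper open.
Joint ranges: [-2.65, 2.65], [-0.97, 1.79], [-1.3, 1.35], [-1.93, 2.1], [-1.47, 1.37], [-3.14, 3.14]. Speed limits (rad/s): [2.57, 2.57, 3.14, 3.14, 3.14, 3.14].

### API

Orientations are given as a unit quaternion [x, y, z, w].
In Python, from station import telemetry, imaging, job gives the robot as it stands.
- The arm moves only by the tool step_arm, never from a script. Its arguments are lists of equal length, an entry for each row: "turn": the turn, a rotation vector about the tool's x, y, z in rad, a list of three; "translation": the shift along the tool's x, y, z in cm, a list of three; "hand": the closure in counts, from 0 (fully open) to 255 (shut). In form: {"turn": [[rx, ry, rz], ...], "translation": [[dx, dy, dz], ...], "hand": [hand, ...]}. A call has exactly 10 rows; each row is the pose to reach, as a shift and turn from the pose commanded when the call began, along the tool's axes at that moment; what a row does not reach only later rows make up. A row lasts 1/8 s, in which the tool goes at most 62.5 mm and 10.7 degrees, less where a joint would pass 70% of its speed; a pose out of reach is approached as far as the arm can. A call with a gripper value outside its range is refused whole. The fingers move at their own pace and stop on an object; "force" is the grip in N (left out, the last holds). Time passes only in rows, so rows that repeat a pose let the fingers close, or fill a call up. It gives the time, the measured TCP pose, the force, the opening and the grip force at its end, in the units of the state.
- telemetry.get_obs(): the state, without advancing time (a new reading comes with each control period).
- imaging.snapshot(name): name is "scene" or "top" or "wrist"; returns a dict with "color" (420x560x3 uint8, red, green, blue), "depth" (420x560 float32, m along the optical axis (not along the pixel's ray), 0 where there is no reading), "fx", "fy", "cx", "cy" (pixels), "eye" and "orientation" of the camera in the world; the wrist camera has in their place "hand_eye" (4x4, takes a point from camera to tool coordinates, whose origin is the TCP and whose axes are the flange's). Camera axes: x right, y down, z forward; pixel columns grow to the right and rows downward; lengths in m; the calibration is good to about 2 mm. The wrist camera is an equidistant fisheye: a pixel r from the principal point sees the ray r / f radians off the axis. A picture is of the moment at which its call begins: read the wrist's pose just before it.
- job.close_job(): hands the job in; it is judged then, once.
The state is a dict: "clock": time; "joints": joint angles; "qvel": joint speeds; "joint_torque": joint torques, N m; "ee_pos": TCP position; "ee_rot": TCP orientation; "wrist_force": force on the tool from outside, world axes, zero at the start; "wrist_torque": the same for the moment, N m; "width": opening from 0.0 (shut) to 1.0 (fully open); "grip_force": force on a finger pad.
Only numpy, scipy, OpenCV 4.12 (cv2) and the standard library are available. Lean on these libraries where they do the work, as an engineer would, in place of code of your own. Each camera call takes 0.05 s, during which the arm holds its last target. There are 200 camera calls.

## Working session

There is one attempt and no reset: what is moved stays moved. The work goes in short steps, Python scripts to look and compute and a tool call to move; the robot and the scene stay as the last step left them, time stands still between calls to the robot, and variables do not carry over. Pictures are saved under pics/ and viewed, at most 10 in all, crops included, and the job is handed in when it is done.

Besides the shell and the picture viewer there is one more tool, called after "Request:" by a JSON object that holds its "op" and its "data". step_arm: Moves the arm, as the interface text tells. Its arguments: {"type":"object","properties":{"turn":{"type":"array","items":{"type":"array","items":{"type":"number"}}},"translation":{"type":"array","items":{"type":"array","items":{"type":"number"}}},"hand":{"type":"array","items":{"type":"number"}},"force":{"type":"number"}},"required":["turn","translation","hand"]}

```bash
mkdir -p pics; cat > h.py <<'E'
import numpy as np, cv2
from scipy.spatial.transform import Rotation as R
from station import telemetry, imaging, job
def save(n,s): cv2.imwrite('pics/'+n+'.png', cv2.cvtColor(s['color'],cv2.COLOR_RGB2BGR))
def cloud(s):
    h,w=s['depth'].shape; u,v=np.meshgrid(np.arange(w),np.arange(h)); d=s['depth']
    p=np.stack([(u-s['cx'])/s['fx']*d,(v-s['cy'])/s['fy']*d,d],-1)
    return p@R.from_quat(s['orientation']).as_matrix().T+np.array(s['eye'])
E
python3 - <<'E'
from h import *
import pickle
o=telemetry.get_obs(); print(o)
d={n:imaging.snapshot(n) for n in('scene','top')}
for n in d: save(n,d[n]); print(n,d[n]['fx'],d[n]['cx'],d[n]['cy'],d[n]['eye'],d[n]['orientation'])
pickle.dump(d,open('d.pkl','wb'))
cv2.imwrite('pics/both.png',cv2.resize(cv2.vconcat([cv2.imread('pics/scene.png')]),(560,420)))
E
```

```text
{'clock': 0.0, 'joints': array([ 1.14478626e+00,  3.26943813e-01, -1.93603293e-01,  1.05204170e+00,
       -9.78455302e-06,  1.43657923e+00]), 'qvel': array([ 3.45616039e-05,  1.27295056e-03, -3.11964806e-04,  2.15594195e-04,
       -1.14301951e-04, -3.86844099e-05]), 'joint_torque': array([ 7.51549323e-04, -4.43402874e+01,  2.62437075e+01,  1.55743794e-02,
       -1.74745833e-04,  2.53601470e-06]), 'ee_pos': array([0.15801802, 0.52630911, 0.30309442]), 'ee_rot': array([ 1.45379386e-01,  9.89375576e-01, -8.62659439e-04, -2.43076852e-04]), 'wrist_force': array([-0.43119728,  0.40062242, -0.05870433]), 'wrist_torque': array([ 0.01146289,  0.04230378, -0.04069853]), 'grip_force': 0.0, 'width': 0.9977804284094686}
scene 454.78009525831993 284.87412047988045 210.85700485340607 [-0.06347929 -0.59787277  0.75478108] [ 0.82710884 -0.40167078  0.16260157 -0.35792776]
top 517.2050961787488 274.4613810325562 214.63129205533704 [ 0.39512979 -0.14822269  1.25410451] [ 0.71648123 -0.69609234  0.03335204 -0.03158724]
```

View pics/scene.png

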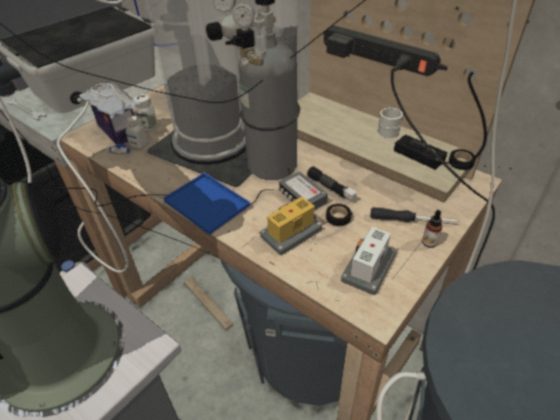

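View pics/top.png

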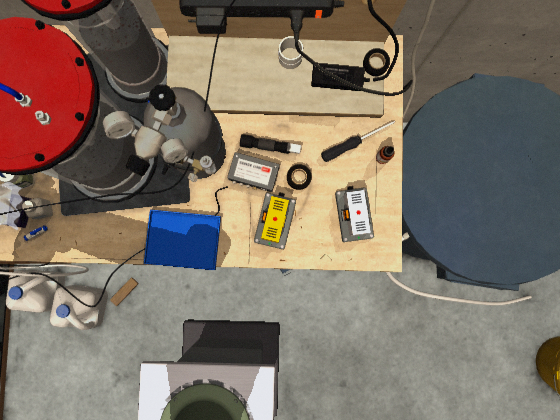

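The top view shows the yellow cover at about (275,219) with its tab on the left at (262,213). The white one is at (357,213) and the tray at (183,239). A sensor box sits just behind the yellow alarm, at (253,170).

```bash
cat >> h.py <<'E'
def ray(s,uv):
    uv=np.atleast_2d(uv); r=np.c_[(uv[:,0]-s['cx'])/s['fx'],(uv[:,1]-s['cy'])/s['fy'],np.ones(len(uv))]
    return r@R.from_quat(s['orientation']).as_matrix().T
def onz(s,uv,z):
    r=ray(s,uv); e=np.array(s['eye']); return e+r*((z-e[2])/r[:,2])[:,None]
def hsv(s,lo,hi): return cv2.inRange(cv2.cvtColor(s['color'],cv2.COLOR_RGB2HSV),lo,hi)
def big(m):
    c,_=cv2.findContours(m,cv2.RETR_EXTERNAL,cv2.CHAIN_APPROX_NONE); return max(c,key=cv2.contourArea)
E
python3 - <<'E'
from h import *
import pickle
d=pickle.load(open('d.pkl','rb'))
for n in d:
    s=d[n]; P=cloud(s); print(n)
    for nm,lo,hi in(('yel',(20,140,90),(34,255,255)),('blue',(105,150,40),(125,255,255))):
        m=hsv(s,lo,hi)
        if nm=='blue': m[:, :130 if n=='top' else 0]=0
        m=cv2.morphologyEx(m,cv2.MORPH_CLOSE,np.ones((7,7)))
        c=big(m); k=np.zeros_like(m); cv2.drawContours(k,[c],-1,255,-1)
        p=P[(k>0)&(s['depth']>0)]; zt=np.percentile(p[:,2],[3,25,50,75,97]); print(nm,cv2.minAreaRect(c),zt)
        if nm=='yel':
            t=p[p[:,2]>zt[3]-.008]; print(' z top',np.median(t[:,2]))
            q=t[:,:2]
        else: q=p[:,:2]
        r=cv2.minAreaRect((q*1000).astype(np.float32)); print('  rect mm',r, 'box',cv2.boxPoints(r).round(0).tolist())
        if n=='top':
            z=.072 if nm=='yel' else .022
            print('  plane rect',cv2.minAreaRect((onz(s,c[:,0].astype(float),z)[:,:2]*1000).astype(np.float32)))
    m=hsv(s,(5,170,120),(17,255,255)); k,l,st,ce=cv2.connectedComponentsWithStats(m)
    for i in range(1,k):
        if st[i,4]>=6:
            p=P[(l==i)&(s['depth']>0)]
            if len(p): print(' orange',ce[i].round(),st[i,4],np.median(p,0).round(4))
# top marks: red dot triangulation
rs={}
for n in d:
    s=d[n]; m=hsv(s,(0,150,120),(6,255,255))|hsv(s,(172,150,120),(180,255,255)); k,l,st,ce=cv2.connectedComponentsWithStats(m)
    for i in range(1,k):
        if 4<=st[i,4]<60: print(n,'red',ce[i].round(1),st[i,4],onz(s,ce[i],.075).round(4))
E
```

```text
scene
yel ((290.9656677246094, 218.4442138671875), (27.84267807006836, 51.62360382080078), 58.392494201660156) [0.02664709 0.04721446 0.06758807 0.07282381 0.0750083 ]
 z top 0.07274366359543838
  rect mm ((492.82440185546875, -152.77999877929688), (43.35673904418945, 99.78681945800781), 79.3148193359375) box [[440.0, -165.0], [538.0, -183.0], [546.0, -141.0], [448.0, -122.0]]
blue ((206.2605743408203, 201.3219757080078), (70.1845932006836, 47.530460357666016), 36.634117126464844) [0.00961713 0.01134689 0.01239317 0.01368389 0.02269565]
  rect mm ((441.2838134765625, 68.81732177734375), (173.1124267578125, 130.70938110351562), 86.19957733154297) box [[370.0, -13.0], [501.0, -22.0], [512.0, 151.0], [382.0, 160.0]]
top
yel ((275.1176452636719, 219.0294189453125), (19.16031265258789, 44.141483306884766), 14.03624439239502) [0.06551716 0.07055054 0.07206252 0.07372677 0.07676177]
 z top 0.07211790681488905
  rect mm ((495.38330078125, -151.0970916748047), (42.98075485229492, 100.37367248535156), 77.72463989257812) box [[442.0, -161.0], [540.0, -183.0], [549.0, -141.0], [451.0, -119.0]]
 
[... 232 characters left out ...]
 0.00982495 0.01161433 0.01353086 0.02254556]
  rect mm ((443.09246826171875, 69.45137786865234), (170.9282989501953, 129.26470947265625), 86.11414337158203) box [[373.0, -11.0], [502.0, -20.0], [513.0, 150.0], [384.0, 159.0]]
  plane rect ((443.02667236328125, 68.90264129638672), (170.1398162841797, 129.08883666992188), 86.2059097290039)
 orange [318.  13.] 48 [ 0.887  -0.224   0.2732]
 orange [347. 214.] 20 [ 0.5107 -0.3166  0.0663]
 orange [264. 216.] 16 [ 0.5006 -0.1256  0.067 ]
scene red [423.8  69.5] 4 [[ 1.2582 -0.0881  0.075 ]]
top red [265.6 169.2] 25 [[ 0.6084 -0.1261  0.075 ]]
top red [358.2 212. ] 10 [[ 0.5154 -0.3413  0.075 ]]
top red [274.5 218.8] 10 [[ 0.4942 -0.15    0.075 ]]
```

```bash
cat >> h.py <<'E'
def rel(target, yaw_y):
    """tool-axes cm shift & rotvec to target TCP with tool y heading yaw_y deg, pointing down"""
    o=telemetry.get_obs(); r=R.from_quat(o['ee_rot'])
    a=np.radians(yaw_y); y=np.array([np.cos(a),np.sin(a),0]); z=np.array([0,0,-1.]); T=np.c_[np.cross(y,z),y,z]
    print('at',o['ee_pos'].round(4),'clock',o['clock'],'shift cm',(r.inv().apply(np.array(target)-o['ee_pos'])*100).round(2),'turn',(r.inv()*R.from_matrix(T)).as_rotvec().round(4))
E
python3 - <<'E'
from h import *
import pickle
d=pickle.load(open('d.pkl','rb'))
rel([.494,-.1515,.20],78)
for n in d:
    P=cloud(d[n]).reshape(-1,3); d0=d[n]['depth'].ravel()>0
    k=d0&(P[:,2]>.13)&(P[:,2]<.36)&(P[:,0]>.3)&(P[:,0]<.56)&(P[:,1]>-.3)&(P[:,1]<.45)
    p=P[k]; p=p[np.argsort(p[:,0])]; print(n,len(p)); print(p[::max(1,len(p)//25)].round(3))
E
```

```text
at [0.158  0.5264 0.3032] clock 0.1 shift cm [-51.68 -55.25  10.39] turn [-0.0015 -0.0002 -0.0823]
scene 2776
[[ 0.457  0.45   0.224]
 [ 0.513  0.214  0.223]
 [ 0.535 -0.006  0.358]
 [ 0.543  0.242  0.216]
 [ 0.543  0.25   0.292]
 [ 0.544  0.258  0.334]
 [ 0.544  0.249  0.299]
 [ 0.545  0.24   0.247]
 [ 0.545  0.255  0.359]
 [ 0.546  0.27   0.302]
 [ 0.546  0.274  0.182]
 [ 0.547  0.244  0.144]
 [ 0.547  0.271  0.359]
 [ 0.548  0.232  0.355]
 [ 0.548  0.226  0.311]
 [ 0.549  0.218  0.186]
 [ 0.55   0.287  0.193]
 [ 0.551  0.224  0.152]
 [ 0.552  0.219  0.334]
 [ 0.553  0.211  0.242]
 [ 0.554  0.208  0.157]
 [ 0.555  0.212  0.286]
 [ 0.556  0.206  0.25 ]
 [ 0.557  0.204  0.275]
 [ 0.558  0.204  0.333]
 [ 0.56   0.201  0.2  ]]
top 1358
[[ 0.476  0.401  0.218]
 [ 0.492  0.335  0.217]
 [ 0.504  0.271  0.217]
 [ 0.516  0.203  0.219]
 [ 0.524  0.15   0.23 ]
 [ 0.532  0.064  0.249]
 [ 0.542 -0.005  0.358]
 [ 0.544  0.249  0.339]
 [ 0.545  0.25   0.348]
 [ 0.545  0.261  0.163]
 [ 0.545  0.264  0.145]
 [ 0.546  0.242  0.311]
 [ 0.546  0.24   0.308]
 [ 0.547  0.275  0.277]
 [ 0.548  0.28   0.17 ]
 [ 0.548  0.231  0.32 ]
 [ 0.549  0.226  0.26 ]
 [ 0.55   0.221  0.333]
 [ 0.551  0.216  0.317]
 [ 0.552  0.216  0.179]
 [ 0.553  0.213  0.315]
 [ 0.555  0.212  0.339]
 [ 0.556  0.209  0.312]
 [ 0.557  0.206  0.336]
 [ 0.558  0.203  0.267]
 [ 0.56   0.2    0.333]]
```

Request:
{"op": "step_arm", "data": {"turn": [[0,0,-0.01],[0,0,-0.02],[0,0,-0.03],[0,0,-0.04],[0,0,-0.05],[0,0,-0.06],[0,0,-0.07],[0,0,-0.08],[0,0,-0.082],[0,0,-0.082]], "translation": [[-2,-2.2,0],[-6,-6.4,0],[-10,-10.7,0],[-14,-15,0],[-18,-19.3,0],[-22,-23.5,0],[-26,-27.8,0],[-30,-32.1,0],[-34,-36.4,0],[-38,-40.6,0]], "hand": [0,0,0,0,0,0,0,0,0,0]}}

```text
clock: 1.35
ee_pos: [0.4057, 0.0267, 0.3039]
ee_rot: [0.105, 0.994, 0.0, 0.0]
wrist_force: [1.0, -0.1, 0.5]
width: 1.001
grip_force: 0.0
```

```bash
python3 -c "
from h import *
rel([.494,-.1515,.20],78); print(telemetry.get_obs()['joints'].round(2))"
```

```text
at [0.4057 0.0267 0.3039] clock 1.35 shift cm [-12.35 -15.59  10.39] turn [ 0.0003  0.0002 -0.0008]
[-0.12  0.06 -0.53  0.98  0.    0.09]
```

Request:
{"op": "step_arm", "data": {"turn": [[0,0,0],[0,0,0],[0,0,0],[0,0,0],[0,0,0],[0,0,0],[0,0,0],[0,0,0],[0,0,0],[0,0,0]], "translation": [[-3,-4,1],[-6,-8,3],[-9,-12,5],[-11,-14,7],[-12,-15.2,9],[-12.35,-15.6,10.4],[-12.35,-15.6,10.4],[-12.35,-15.6,10.4],[-12.35,-15.6,10.4],[-12.35,-15.6,10.4]], "hand": [0,0,0,0,0,0,0,0,0,0]}}

```text
clock: 2.6
ee_pos: [0.4939, -0.1494, 0.2006]
ee_rot: [0.104, 0.995, -0.0, 0.001]
wrist_force: [-0.2, -0.4, -0.9]
width: 1.0
grip_force: 0.0
```

```bash
cat >> h.py <<'E'
def wz(s,o,uv,z):
    uv=np.atleast_2d(uv).astype(float); dx=uv[:,0]-s['cx']; dy=uv[:,1]-s['cy']; r=np.hypot(dx,dy)+1e-9; t=r/s['fx']
    v=np.c_[np.sin(t)*dx/r,np.sin(t)*dy/r,np.cos(t)]; H=np.array(s['hand_eye']); Q=R.from_quat(o['ee_rot'])
    w=Q.apply(v@H[:3,:3].T); e=Q.apply(H[:3,3])+o['ee_pos']; return e+w*((z-e[2])/w[:,2])[:,None]
E
python3 - <<'E'
from h import *
import pickle
o=telemetry.get_obs(); s=imaging.snapshot('wrist'); save('w1',s); pickle.dump((o,s),open('w1.pkl','wb'))
print(o['ee_pos'],s['fx'],s['fy'],s['cx'],s['cy'],np.array(s['hand_eye']).round(3))
E
```

```text
[ 0.49389233 -0.14941205  0.20059775] 325.19226210127806 325.19226210127806 277.2545859356278 208.38730479955197 [[ 0.    -0.951 -0.308  0.08 ]
 [ 1.     0.     0.001 -0.   ]
 [-0.001 -0.308  0.951 -0.07 ]
 [ 0.     0.     0.     1.   ]]
```

View pics/w1.png

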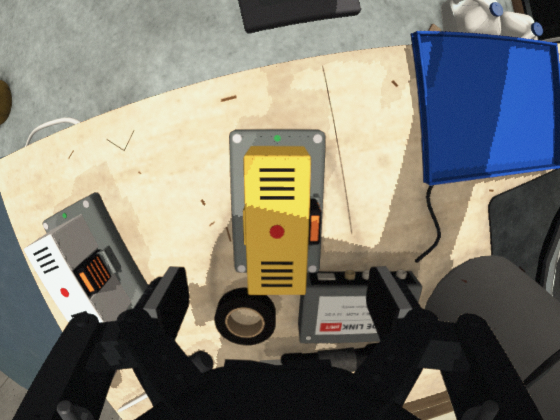

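The wrist view shows the yellow cover's top face over columns 245–310 and rows 153–292, with its red dot at (277,231). The orange ribs are on the right at (315,225). The sensor box is clear of the finger places.

```bash
python3 - <<'E'
from h import *
import pickle
o,s=pickle.load(open('w1.pkl','rb'))
m=hsv(s,(20,120,80),(34,255,255)); m=cv2.morphologyEx(m,cv2.MORPH_CLOSE,np.ones((7,7))); c=big(m)
print(cv2.minAreaRect(c)); 
for z in(.072,): print(cv2.minAreaRect((wz(s,o,c[:,0],z)[:,:2]*1000).astype(np.float32)))
m=hsv(s,(0,150,100),(6,255,255))|hsv(s,(172,150,100),(180,255,255)); k,l,st,ce=cv2.connectedComponentsWithStats(m)
for i in range(1,k):
    if st[i,4]>30: print('red',ce[i],wz(s,o,ce[i],.072))
m=hsv(s,(5,170,100),(17,255,255)); k,l,st,ce=cv2.connectedComponentsWithStats(m)
for i in range(1,k):
    if st[i,4]>30: print('orange',ce[i],st[i],wz(s,o,ce[i],.06))
# side edges of top face, rows 170..285
m=hsv(s,(20,120,80),(34,255,255)); L=[];Rr=[]
for v in range(170,285,5):
    x=np.where(m[v,235:312])[0]+235; L.append((x[0],v));Rr.append((x[-1],v))
for e in(L,Rr):
    w=wz(s,o,e,.072); f=np.polyfit(w[:,0],w[:,1],1); print('edge ang',np.degrees(np.arctan(f[0])),'y at .494',np.polyval(f,.494))
# red dot triangulate with top view
t=pickle.load(open('d.pkl','rb'))['top']
for z in(.062,.067,.072,.077): print(z,onz(t,[274.5,218.8],z)[0,:2],wz(s,o,[277,231],z)[0,:2])
d=s['depth'][200:250,255:300]; print('depth',np.median(d))
E
```

```text
((276.5, 219.99996948242188), (66.99998474121094, 147.99996948242188), -0.0)
((491.020751953125, -149.83364868164062), (43.30169677734375, 105.16422271728516), 78.01725006103516)
red [276.42028986 231.2826087 ] [[ 0.49446346 -0.15006443  0.072     ]]
red [ 64.30434783 292.04347826] [[ 0.51512807 -0.34114538  0.072     ]]
red [329.39 326.93] [[ 0.58195785 -0.12674688  0.072     ]]
orange [314.23333333 227.56190476] [310 215  10  26 210] [[ 0.50201401 -0.12473023  0.06      ]]
orange [276.83018868 232.11320755] [269 225  16  14  53] [[ 0.49988338 -0.15095166  0.06      ]]
orange [ 99.375 269.875] [ 93 260  14  21  32] [[ 0.50466228 -0.30172465  0.06      ]]
orange [ 93.15151515 276.57575758] [ 87 266  14  22  33] [[ 0.50984206 -0.31134607  0.06      ]]
orange [ 86.15740741 281.56481481] [ 79 272  15  20 108] [[ 0.51355362 -0.32149378  0.06      ]]
edge ang -12.091895123350112 y at .494 -0.17127950040886172
edge ang -12.169832395767605 y at .494 -0.1288025981725994
0.062 [ 0.49531363 -0.14998906] [ 0.49829705 -0.1504929 ]
0.067 [ 0.49489343 -0.14998165] [ 0.49632164 -0.15007133]
0.072 [ 0.49447324 -0.14997424] [ 0.49434623 -0.14964977]
0.077 [ 0.49405304 -0.14996683] [ 0.49237082 -0.1492282 ]
depth 0.212133
```

```bash
python3 -c "
from h import *
rel([.4945,-.150,.112],77.9)"
```

```text
at [ 0.4938 -0.1495  0.2005] clock 2.65 shift cm [-0.07 -0.03  8.85] turn [-0.0002  0.001   0.0019]
```

Request:
{"op": "step_arm", "data": {"turn": [[0,0.001,0.002],[0,0.001,0.002],[0,0.001,0.002],[0,0.001,0.002],[0,0.001,0.002],[0,0.001,0.002],[0,0.001,0.002],[0,0.001,0.002],[0,0.001,0.002],[0,0.001,0.002]], "translation": [[-0.07,-0.03,1],[-0.07,-0.03,2.5],[-0.07,-0.03,4],[-0.07,-0.03,5.5],[-0.07,-0.03,6.8],[-0.07,-0.03,7.8],[-0.07,-0.03,8.5],[-0.07,-0.03,8.85],[-0.07,-0.03,8.85],[-0.07,-0.03,8.85]], "hand": [0,0,0,0,0,0,0,0,0,0], "force": 30}}

```text
clock: 3.9
ee_pos: [0.4946, -0.1502, 0.1118]
ee_rot: [0.106, 0.994, -0.0, -0.0]
wrist_force: [0.3, -0.3, 1.0]
width: 1.003
grip_force: 0.0
```

Request:
{"op": "step_arm", "data": {"turn": [[0,0,0],[0,0,0],[0,0,0],[0,0,0],[0,0,0],[0,0,0],[0,0,0],[0,0,0],[0,0,0],[0,0,0]], "translation": [[0,0,0],[0,0,0],[0,0,0],[0,0,0],[0,0,0],[0,0,0],[0,0,0],[0,0,0],[0,0,0],[0,0,0]], "hand": [60,80,100,120,140,160,180,200,200,200], "force": 30}}

```text
clock: 5.15
ee_pos: [0.4943, -0.1512, 0.1127]
ee_rot: [0.106, 0.994, -0.001, -0.0]
wrist_force: [-5.0, -1.8, 12.0]
width: 0.529
grip_force: 29.0
```

```bash
python3 - <<'E'
from h import *
o=telemetry.get_obs(); print(o['ee_pos'],o['wrist_force'],o['width']*85,o['grip_force']); s=imaging.snapshot('wrist'); save('w2',s)
E
```

```text
[ 0.49434363 -0.15120247  0.11265544] [-4.98914769 -1.83713525 12.00076375] 44.97139812777194 28.992386162281036
```

View pics/w2.png

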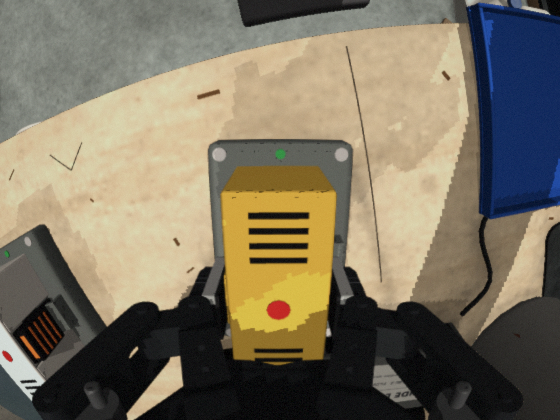

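The fingers hold both pads at a 45 mm opening, so the tab is pressed. The cover still sits straight on its base, red dot at (278,310).

Request:
{"op": "step_arm", "data": {"turn": [[0,0,0],[0,0,0],[0,0,0],[0,0,0],[0,0,0],[0,0,0],[0,0,0],[0,0,0],[0,0,0],[0,0,0]], "translation": [[0,0,-0.2],[0,0,-0.5],[0,0,-1],[0,0,-1.6],[0,0,-2.4],[0,0,-3.4],[0,0,-4.6],[0,0,-6],[0,0,-7.5],[0,0,-8]], "hand": [200,200,200,200,200,200,200,200,200,200]}}

```text
clock: 6.45
ee_pos: [0.495, -0.1505, 0.1929]
ee_rot: [0.106, 0.994, -0.0, 0.001]
wrist_force: [0.1, -0.8, -1.4]
width: 0.521
grip_force: 30.8
```

```bash
python3 - <<'E'
from h import *
o=telemetry.get_obs(); print(o['ee_pos'],o['wrist_force'],o['width']*85,o['grip_force'])
s=imaging.snapshot('scene'); cv2.imwrite('pics/lift.png',cv2.resize(cv2.cvtColor(s['color'],cv2.COLOR_RGB2BGR)[120:320,160:430],None,fx=2.5,fy=2.5))
# carry height, tray centre: cover origin at (.435,.069), aligned with tray (tool y at 86.2)
rel([.43,.069,.1918],86.2)
E
```

```text
[ 0.49499889 -0.15045359  0.19290194] [ 0.06574684 -0.84494087 -1.36311688] 44.292404307000716 30.798094868659973
at [ 0.495  -0.1504  0.1929] clock 6.5 shift cm [10.97 20.09  0.09] turn [-0.0006  0.0011 -0.1455]
```

View pics/lift.png

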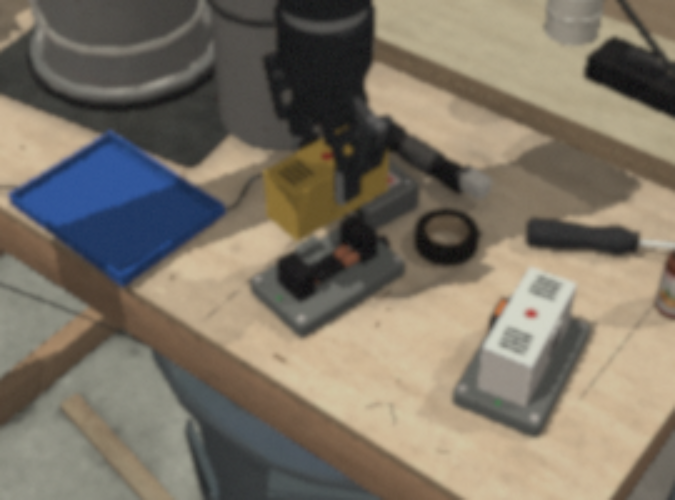

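The cover is clear of the base with the cells exposed, and the white alarm has not moved. Next I carry it, moving to the near side first.

Request:
{"op": "step_arm", "data": {"turn": [[0,0,0],[0,0,-0.02],[0,0,-0.04],[0,0,-0.07],[0,0,-0.09],[0,0,-0.12],[0,0,-0.14],[0,0,-0.145],[0,0,-0.145],[0,0,-0.145]], "translation": [[2,1,0],[4.5,3.5,0],[7,7,0],[9,11,0],[10.5,14.5,0],[11,17,0],[11,19,0],[11,20.1,0],[11,20.1,0],[11,20.1,0]], "hand": [200,200,200,200,200,200,200,200,200,200]}}

```text
clock: 7.75
ee_pos: [0.4289, 0.069, 0.1913]
ee_rot: [0.034, 0.999, -0.0, -0.001]
wrist_force: [-0.3, 0.2, -1.6]
width: 0.52
grip_force: 30.8
```

```bash
python3 - <<'E'
from h import *
o=telemetry.get_obs(); print(o['ee_pos'],o['wrist_force'],o['width']*85,o['grip_force'])
o=telemetry.get_obs(); s=imaging.snapshot('wrist'); save('w3',s)
rel([.43,.069,.1037],86.2)
t=imaging.snapshot('scene'); P=cloud(t); m=hsv(t,(20,140,90),(34,255,255)); p=P[(m>0)&(t['depth']>0)]
p=p[(p[:,0]<.55)&(p[:,1]>-.05)&(p[:,1]<.15)&(p[:,0]>.3)]; print(np.percentile(p,[2,50,98],axis=0).round(3))
q=p[p[:,2]>np.percentile(p[:,2],98)-.02]; A=np.c_[q[:,:2],np.ones(len(q))]
for _ in range(4):
    f=np.linalg.lstsq(A,q[:,2],rcond=None)[0]; e=q[:,2]-A@f; k=e>-.003; A=A[k];q=q[k]
print('top plane slopes',f,len(q))
E
```

```text
[0.42892369 0.06898619 0.19131493] [-0.25249843  0.17309916 -1.6405944 ] 44.15975241926037 30.840359330177307
at [0.4289 0.0689 0.1914] clock 7.8 shift cm [-0.12  0.02  8.77] turn [-0.0002 -0.0014 -0.0015]
[[0.377 0.044 0.104]
 [0.403 0.051 0.132]
 [0.473 0.085 0.153]]
top plane slopes [0.01011803 0.01065744 0.14642503] 206
```

View pics/w3.png

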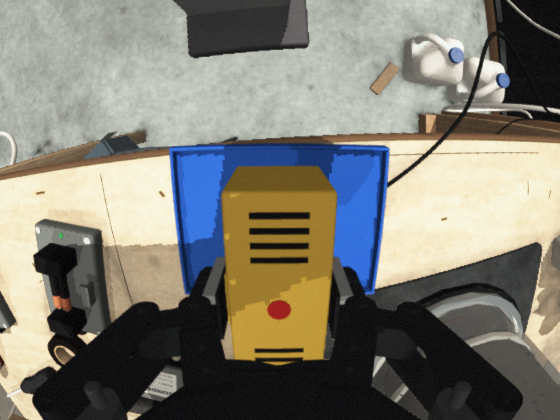

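The cover hangs level over the tray, with the near tray wall at row 150. The tray centre is at x = 0.443, so I shift 13 mm farther out before lowering.

Request:
{"op": "step_arm", "data": {"turn": [[0,0,0],[0,-0.001,-0.0015],[0,-0.001,-0.0015],[0,-0.001,-0.0015],[0,-0.001,-0.0015],[0,-0.001,-0.0015],[0,-0.001,-0.0015],[0,-0.001,-0.0015],[0,-0.001,-0.0015],[0,-0.001,-0.0015]], "translation": [[-0.7,0.05,0],[-1.4,0.1,0.5],[-1.4,0.1,2],[-1.4,0.1,3.7],[-1.4,0.1,5.2],[-1.4,0.1,6.4],[-1.4,0.1,7.3],[-1.4,0.1,7.9],[-1.4,0.1,8.2],[-1.4,0.1,8.2]], "hand": [200,200,200,200,200,200,200,200,200,200]}}

```text
clock: 9.1
ee_pos: [0.4431, 0.0696, 0.1095]
ee_rot: [0.033, 0.999, 0.0, 0.0]
wrist_force: [1.2, -0.0, -1.8]
width: 0.523
grip_force: 30.8
```

```bash
python3 - <<'E'
from h import *
o=telemetry.get_obs(); print(o['ee_pos'],o['wrist_force'])
rel([.443,.069,.1037],86.2)
s=imaging.snapshot('scene'); cv2.imwrite('pics/pl.png',cv2.resize(cv2.cvtColor(s['color'],cv2.COLOR_RGB2BGR)[130:270,130:330],None,fx=3.5,fy=3.5))
E
```

```text
[0.44307231 0.06956623 0.1094953 ] [ 1.18785836 -0.04714163 -1.81548606]
at [0.4431 0.0696 0.1095] clock 9.1 shift cm [ 0.   -0.06  0.58] turn [0.0001 0.     0.001 ]
```

View pics/pl.png

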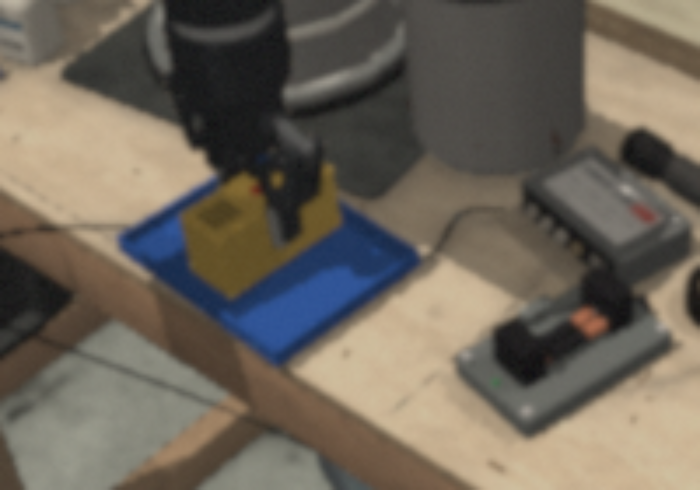

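The cover is inside the walls, just above the floor. I creep down to contact.

Request:
{"op": "step_arm", "data": {"turn": [[0,0,0],[0,0,0],[0,0,0],[0,0,0],[0,0,0],[0,0,0],[0,0,0],[0,0,0],[0,0,0],[0,0,0]], "translation": [[0,0,0.06],[0,0,0.12],[0,0,0.18],[0,0,0.24],[0,0,0.3],[0,0,0.36],[0,0,0.42],[0,0,0.47],[0,0,0.5],[0,0,0.5]], "hand": [200,200,200,200,200,200,200,200,200,200]}}

```text
clock: 10.4
ee_pos: [0.443, 0.0696, 0.1045]
ee_rot: [0.033, 0.999, 0.0, -0.0]
wrist_force: [-0.3, 0.1, -1.2]
width: 0.52
grip_force: 30.8
```

Request:
{"op": "step_arm", "data": {"turn": [[0,0,0],[0,0,0],[0,0,0],[0,0,0],[0,0,0],[0,0,0],[0,0,0],[0,0,0],[0,0,0],[0,0,0]], "translation": [[0,0,0.02],[0,0,0.04],[0,0,0.06],[0,0,0.08],[0,0,0.1],[0,0,0.12],[0,0,0.12],[0,0,0.12],[0,0,0.12],[0,0,0.12]], "hand": [200,200,200,200,200,200,200,200,200,200]}}

```text
clock: 11.65
ee_pos: [0.4431, 0.0695, 0.1038]
ee_rot: [0.033, 0.999, 0.0, 0.0]
wrist_force: [-2.9, -0.4, 8.0]
width: 0.523
grip_force: 34.3
```

Contact is made at the expected height with 8 N. Now I open the fingers.

Request:
{"op": "step_arm", "data": {"turn": [[0,0,0],[0,0,0],[0,0,0],[0,0,0],[0,0,0],[0,0,0],[0,0,0],[0,0,0],[0,0,0],[0,0,0]], "translation": [[0,0,0],[0,0,0],[0,0,0],[0,0,0],[0,0,0],[0,0,0],[0,0,0],[0,0,0],[0,0,0],[0,0,0]], "hand": [120,100,80,60,40,20,0,0,0,0]}}

```text
clock: 12.9
ee_pos: [0.443, 0.0696, 0.1033]
ee_rot: [0.033, 0.999, 0.0, -0.0]
wrist_force: [0.1, 0.6, 0.8]
width: 1.001
grip_force: 0.0
```

Request:
{"op": "step_arm", "data": {"turn": [[0,0,0],[0,0,0],[0,0,0],[0,0,0],[0,0,0],[0,0,0],[0,0,0],[0,0,0],[0,0,0],[0,0,0]], "translation": [[0,0,-0.5],[0,0,-1.5],[0,0,-3],[0,0,-4.5],[0,0,-6],[0,0,-7.5],[0,0,-9],[0,0,-10],[0,0,-10],[0,0,-10]], "hand": [0,0,0,0,0,0,0,0,0,0]}}

```text
clock: 14.15
ee_pos: [0.4428, 0.0696, 0.203]
ee_rot: [0.033, 0.999, 0.0, -0.0]
wrist_force: [-0.3, 0.5, -0.8]
width: 1.002
grip_force: 0.0
```

```bash
python3 - <<'E'
from h import *
o=telemetry.get_obs(); print(o['ee_pos'],o['wrist_force'],o['width'])
s=imaging.snapshot('scene'); w=imaging.snapshot('wrist')
f=lambda i:cv2.cvtColor(i,cv2.COLOR_RGB2BGR)
cv2.imwrite('pics/fin.png',cv2.resize(np.hstack([cv2.resize(f(s['color'])[120:300,140:410],(560,420)),f(w['color'])]),(800,300)))
P=cloud(s); m=hsv(s,(20,140,90),(34,255,255)); p=P[(m>0)&(s['depth']>0)]
p=p[(p[:,0]<.55)&(p[:,1]>-.05)&(p[:,1]<.15)&(p[:,0]>.3)]; print(np.percentile(p,[2,50,98],axis=0).round(3))
q=p[p[:,2]>np.percentile(p[:,2],98)-.008]; print(cv2.minAreaRect((q[:,:2]*1000).astype(np.float32)),np.median(q[:,2]),np.linalg.lstsq(np.c_[q[:,:2],np.ones(len(q))],q[:,2],rcond=None)[0])
E
```

```text
[0.4427627  0.06956366 0.20301081] [-0.27065194  0.48459598 -0.83156546] 1.0020235572676086
[[0.391 0.041 0.018]
 [0.429 0.048 0.056]
 [0.487 0.08  0.066]]
((441.0987854003906, 61.50714874267578), (43.43743133544922, 98.91182708740234), 85.0943603515625) 0.06367599787714717 [0.00759792 0.04460388 0.05737774]
```

View pics/fin.png

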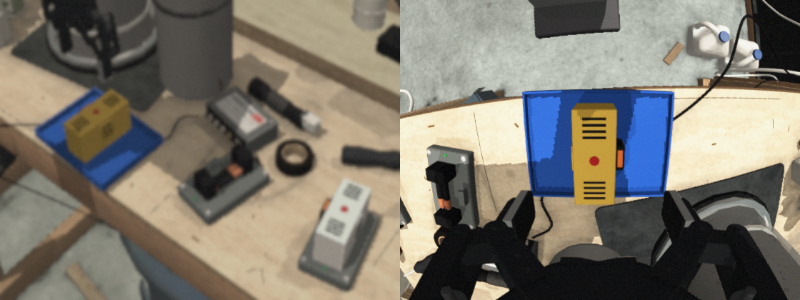

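The cover stands upright and flat in the tray, its top at 0.064 m against an expected 0.063 m. The gripper is clear and the white alarm is untouched.

```bash
python3 -c "
from station import job
print(job.close_job())"
```

```text
the job is handed in; nothing more can be done
None
```

The yellow cover came off with its tab pressed and now sits upright, flat and released in the blue tray; the white alarm was left alone, and the job was handed in at about 14 s.

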